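# Put the piled-up hardness reference blocks back into their cases

### The arm

A 6-joint arm with a two-finger parallel gripper is mounted at the origin on the work surface. World frame = base frame: x ahead of the robot, y to its left, z up, the work surface at z = 0. Lengths are in mm, angles in rad, forces in N, time in s.
With the tool pointing down it reaches from about 350 to 875 mm from the base axis. Payload 4.2 kg.
Tool frame: the origin (TCP) lies midway between the tips of the shut fingers; the grasp point (between the pads) lies 19 mm behind it; z points along the fingers, y is the line along which they close (so a half turn about z gives the same grasp; the last joint's range is limited). The gripper opens to 85 mm and grips with 20 to 120 N. Pads are 22 mm wide; open, the fingers measure 114 mm over their backs; the gripper's body (76 mm by 85 mm) begins 54 mm behind the grasp point. The pads swing forward as they close: fully open they stand 13 mm farther back than shut.
Start: joints at [-1.009, 0.385, 0.008, 0, -1.194, -0.259], TCP at [186.387, -596.539, 231.312] pointing down, gripper open.
Joint ranges: [-3.14, 3.14], [-1.21, 2.06], [-1.07, 1.41], [-3.16, 2.05], [-2.99, -0.16], [-3.1, 3.1]. Speed limits (rad/s): [2.79, 2.79, 3.14, 3.14, 3.14, 3.14].

### API

Orientations are given as a unit quaternion [x, y, z, w].
In Python, from bench import * gives the robot as it stands.
- The arm moves only by the tool drive_tool, never from a script. Its argument "plan" is a list that holds one entry, the list of rows, each a list of 5 numbers: the closure, from -1 (fully open) to 1 (shut), then the shift along the world's x, y, z in mm, then the turn about the world's z in degrees. A call has 1 to 20 rows; each row shifts and turns the commanded pose from where the row before left it; what a row does not reach is not made up. A row lasts 1/12 s, in which the tool goes at most 41.7 mm and 7.16 degrees, less where a joint would pass 70% of its speed; a pose out of reach is approached as far as the arm can. A call is refused whole if a number of a shift passes 41.7 or a number of a turn 7.16, either way. A call with a gripper value outside its range is refused whole. The fingers move at their own pace and stop on an object; the grip force is fixed at half the most. Time passes only in rows, so rows that do not move let the fingers close. It gives the time, the measured TCP pose, the force, the opening and the grip force at its end, in the units of the state.
- read_state(): the state, without advancing time (a new reading comes with each control period).
- get_image(name): name is "side" or "top" or "wrist"; returns (picture, depth): 384x512x3 uint8, red, green, blue; 384x512 float32, mm along the optical axis (not along the pixel's ray), 0 where there is no reading.
- camera_model(name): a dict with "fx", "fy", "cx", "cy" (pixels), "R" (3x3) and "t" (3): a world point X has camera coordinates R X + t; the wrist camera has in their place "mount" (4x4, takes a point from camera to tool coordinates, whose origin is the TCP and whose axes are the flange's). Camera axes: x right, y down, z forward; pixel columns grow to the right and rows downward; lengths in mm; the calibration is good to about 2 mm. A picture is of the moment at which its call begins: read the wrist's pose just before it. camera_model takes no time and is no camera call.
- job_done(): hands the job in; it is judged then, once.
The state is a dict: "clock": time; "joints": joint angles; "joint_vel": joint speeds; "joint_efforts": joint torques, N m; "position": TCP position; "ee_rot": TCP orientation; "contact_force": force on the tool from outside, world axes, zero at the start; "wrist_torque": the same for the moment, N m; "gripper_width": finger opening in mm; "grasp_force": force on a finger pad.
Only numpy, scipy, OpenCV 4.12 (cv2) and the standard library are available. Lean on these libraries where they do the work, as an engineer would, in place of code of your own. Each camera call takes 0.05 s, during which the arm holds its last target. There are 200 camera calls.

### The job

The daily check of the hardness tester is finished and its four steel reference blocks are still piled up on the bench: take the pile apart from the top, one block at a time, and put each block away in its own open case, the one whose recess has its shape and fits its size, before you take the next. Each must end lying flat on the felt floor of its recess, near the middle and with its test face up as it is now; set the blocks down, do not drop them. Do not disturb the reading microscope and the V-anvil that stand among the cases.

Things in the scene. Friction and masses are not known exactly. Their poses are not given: they have to be found in the camera images.
- micro_block: Micro-hardness reference block, the smallest: a round disc 25 mm in diameter and 14 mm thick, 0.05 kg, top of the pile: it lies on the square block. Plain steel, dark sides and bright test face on top. Origin: centre of its underside; z is up, out of the test face; x and y lie in its underside with no visible direction.
- square_block: Square reference block 38 x 38 mm, 14 mm thick, 0.16 kg, second in the pile: it lies on the 60 mm disc, under the small disc. Plain steel, dark sides and bright test face on top. Origin: centre of its underside; z is up, out of the test face; x and y are parallel to its sides.
- round_block: Round reference block, a disc 60 mm in diameter and 16 mm thick, 0.35 kg, third in the pile: it lies on the rectangular block, under the square one. Plain steel, dark sides and bright test face on top. Origin: centre of its underside; z is up, out of the test face; x and y lie in its underside with no visible direction.
- long_block: Rectangular reference block, 100 mm long (its x) by 65 mm wide (its y), 16 mm thick, 0.8 kg, bottom of the pile, lying on the bench. The blocks of the pile are roughly centred on one another, and the pile is 60 mm high. Plain steel, dark sides and bright test face on top. Origin: centre of its underside; z is up, out of the test face; x is along the 100 mm length, y across the 65 mm width.
- micro_case: Case of the 25 mm disc: 66 x 66 mm, round recess 41 mm in diameter (8 mm to spare all round). Fixed flat black case, lid off, 12 mm high; grey felt recess 4 mm deep, its floor 8 mm above the bench. Steel latch on the -x side, two hinge knuckles on the +x side. Origin: centre of the underside, below the middle of the recess. x and y are parallel to its sides.
- square_case: Case of the square block: 78 x 78 mm, square recess 54 x 54 mm (8 mm to spare all round). Fixed flat black case, lid off, 12 mm high; grey felt recess 4 mm deep, its floor 8 mm above the bench. Steel latch on the -x side, two hinge knuckles on the +x side. Origin: centre of the underside, below the middle of the recess. x and y are parallel to the sides.
- round_case: Case of the 60 mm disc: 100 x 100 mm, round recess 76 mm in diameter (8 mm to spare all round). Fixed flat black case, lid off, 12 mm high; grey felt recess 4 mm deep, its floor 8 mm above the bench. Steel latch on the -x side, two hinge knuckles on the +x side. Origin: centre of the underside, below the middle of the recess. x and y are parallel to its sides.
- long_case: Case of the rectangular block: 140 mm (x) by 105 mm (y), recess 116 x 81 mm (8 mm to spare all round). Fixed flat black case, lid off, 12 mm high; grey felt recess 4 mm deep, its floor 8 mm above the bench. Steel latch on the -x side, two hinge knuckles on the +x side. Origin: centre of the underside, below the middle of the recess. x is along the long sides.
- microscope: Bystander: hand reading microscope standing upright on the bench, a white and black tube 35 mm wide on a dark steel foot 52 mm in diameter, 115 mm tall, 0.3 kg, loose. Origin: centre of its underside, z up.
- v_anvil: Bystander: steel V-anvil, 38 mm in diameter, on a 50 mm square wooden foot, 42 mm tall together, 0.3 kg, loose. Origin: centre of its underside, z up. (A fixed stand magnifier, a black ring 42 mm in diameter and 44 mm tall on three legs, stands within 20 mm of x 0.44, y -0.205.)
Not all that is in view belongs to the job. What is shaped like the round_case but orange is not meant. What is shaped like the long_block but green is not meant.

How it is judged:
By the outcome, as a careful person would: the job done as asked, in the order asked, and still so for the second after the job is handed in, with the robot touching nothing.
It also fails if it takes over 128 s, if anything falls off the work surface, if the arm or the gripper's body presses on something with over 40 N, if the wrist force passes 120 N, or if a joint passes its speed limit or range.

## Working session

There is one attempt and no reset: what is moved stays moved. The work goes in short steps, Python scripts to look and compute and a tool call to move; the robot and the scene stay as the last step left them, time stands still between calls to the robot, and variables do not carry over. Pictures are saved under pics/ and viewed, at most 14 in all, crops included, and the job is handed in when it is done.

Besides the shell and the picture viewer there is one more tool, called after ">>>" as name(argument=value, ...) on one line, values as JSON. drive_tool: Moves the arm, as the interface text tells. Its arguments: {"type":"object","properties":{"plan":{"type":"array"}},"required":["plan"]}

```bash
mkdir -p pics; ls; python3 - <<'E'
from bench import *
import cv2,numpy as np
s=read_state();print(s)
for n in("top","side"):
    p,d=get_image(n);np.savez(f"pics/{n}0.npz",p=p,d=d)
    cv2.imwrite(f"pics/{n}0.png",p[...,::-1]);print(n,camera_model(n))
print(camera_model("wrist"))
E
```

```text
pics
{'clock': 0.0, 'joints': array([-1.00940955e+00,  3.85574634e-01,  6.60449566e-03, -4.93530174e-04,
       -1.19396163e+00, -2.58601991e-01]), 'joint_vel': array([ 7.83573309e-04,  7.65894127e-04, -1.77353161e-03, -4.29384609e-04,
        2.67657866e-05, -1.82393624e-04]), 'joint_efforts': array([ 4.07535827e-04, -3.92290843e+01,  1.88398433e+01,  4.18594748e+00,
       -4.65996709e-03, -4.87036459e-06]), 'position': array([ 186.20747162, -596.00814264,  230.20311444]), 'ee_rot': array([-1.50724648e-01,  9.88575181e-01,  1.07065187e-03, -2.15252264e-04]), 'contact_force': array([-0.12516776, -0.13541942,  0.18048631]), 'wrist_torque': array([ 0.01013388, -0.00778102, -0.00715133]), 'grasp_force': 0.0, 'gripper_width': 85.35695882483263}
top {'fx': 412.12062192042345, 'fy': 412.12062192042345, 'cx': 252.85511420786847, 'cy': 197.1389418009698, 'R': array([[ 0.01010825, -0.99961308, -0.02591339],
       [-0.99662129, -0.00795882, -0.08174753],
       [ 0.08150966,  0.02665216, -0.99631613]]), 't': array([  13.93525564,  528.41300492, 1018.11022634])}
side {'fx': 416.4164794055951, 'fy': 416.4164794055951, 'cx': 255.53539512961854, 'cy': 191.41193029253054, 'R': array([[-0.96636036, -0.25634406, -0.0208657 ],
       [-0.12299242,  0.53185349, -0.83785722],
       [ 0.22587722, -0.80710569, -0.54549051]]), 't': array([ 548.41758132,   98.98513958, 1071.42320299])}
{'fx': 292.7985628681062, 'fy': 292.7985628681062, 'cx': 254.9295094518379, 'cy': 192.9132532714279, 'mount': array([[-3.82488182e-04, -9.65727362e-01, -2.59558310e-01,
         6.48769905e+01],
       [ 9.99999438e-01, -1.12700729e-04, -1.05429023e-03,
        -2.43461933e-01],
       [ 9.88904507e-04, -2.59558568e-01,  9.65726862e-01,
        -1.42404790e+02],
       [ 0.00000000e+00,  0.00000000e+00,  0.00000000e+00,
         1.00000000e+00]])}
```

View pics/top0.png

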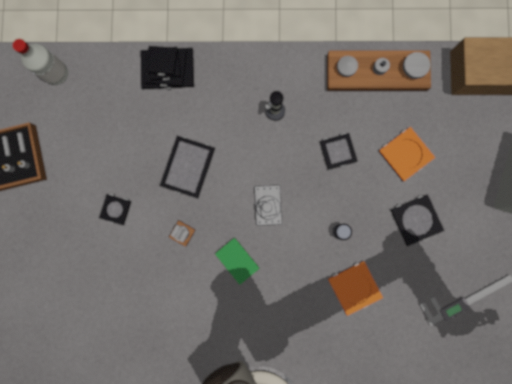

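View pics/side0.png

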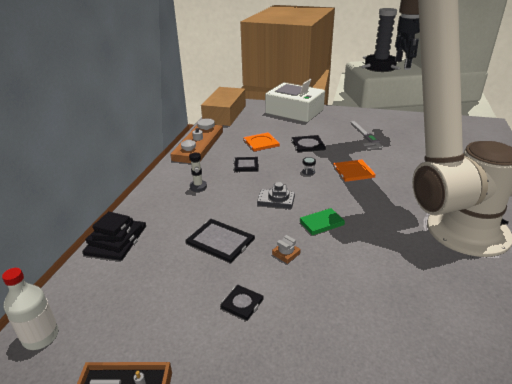

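The top view shows the pile at about (267,205). The cases are long (188,167), micro (115,209), square (339,151) and round (417,220). The microscope is at (276,107), the anvil at (181,232) and the magnifier at (343,231). Orange and green decoys are also in view.

```bash
cat > h.py <<'E'
from bench import *
import cv2,numpy as np
from scipy.spatial.transform import Rotation as Ro
def cam(n,s=None):
    m=camera_model(n);K=np.array([[m['fx'],0,m['cx']],[0,m['fy'],m['cy']],[0,0,1]])
    if n=='wrist':
        T=np.eye(4);T[:3,:3]=Ro.from_quat(s['ee_rot']).as_matrix();T[:3,3]=s['position']
        W=np.linalg.inv(T@m['mount']);return K,W[:3,:3],W[:3,3]
    return K,np.array(m['R']),np.array(m['t'])
def ray(c,uv,z):
    K,R,t=c;uv=np.atleast_2d(uv).astype(float)
    d=np.c_[uv,np.ones(len(uv))]@np.linalg.inv(K).T@R;o=-R.T@t
    return o+d*((z-o[2])/d[:,2])[:,None]
def proj(c,X):
    K,R,t=c;p=(np.atleast_2d(X)@R.T+t)@K.T;return p[:,:2]/p[:,2:]
def rect(c,cnt,z):
    w=ray(c,cnt.reshape(-1,2),z)[:,:2].astype(np.float32)
    return cv2.minAreaRect(w)
E
python3 - <<'E'
from h import *
D=np.load("pics/top0.npz");p,d=D['p'],D['d'];c=cam('top')
g=cv2.cvtColor(p,cv2.COLOR_RGB2GRAY)
for n,(u,v) in dict(long=(188,167),micro=(115,209),square=(339,151),round=(417,220)).items():
    r=40;x0,y0=u-r,v-r
    a=cv2.resize(g[y0:y0+2*r,x0:x0+2*r],None,fx=4,fy=4,interpolation=cv2.INTER_CUBIC)
    m=(a<45).astype(np.uint8)
    cs,h=cv2.findContours(m,cv2.RETR_CCOMP,cv2.CHAIN_APPROX_NONE)
    for k,(ct,hh) in enumerate(zip(cs,h[0])):
        if cv2.contourArea(ct)<800: continue
        uv=(ct.reshape(-1,2)+.5)/4-.5+[x0,y0]
        R=rect(c,uv,12);print(n,'hole' if hh[3]>=0 else 'outer',np.round(R[0],1),np.round(R[1],1),round(R[2],1), 'ell' ,np.round(ray(c,uv,12).mean(0),1))
    print(g[v-2:v+3,u-2:u+3].mean(), a.min())
o=cv2.resize(p[180:232,225:315],None,fx=8,fy=8,interpolation=cv2.INTER_CUBIC);cv2.imwrite("pics/pile.png",o[...,::-1])
for n,u,v,z in[("scope",276,107,60),("anvil",181,232,20),("mag",343,231,44),("pile",267,206,60)]:print(n,ray(c,(u,v),z).round(0))
# depth pile heights
K,R,t=c;vv,uu=np.mgrid[180:232,225:315];dd=d[180:232,225:315]
X=(np.stack([uu*dd,vv*dd,dd],-1)@np.linalg.inv(K).T-t)@R
for lo,hi in[(11,21),(26,37),(40,50),(54,66)]:
    k=(X[...,2]>lo)&(X[...,2]<hi);q=X[k];print(lo,len(q),q.mean(0).round(1),np.round(cv2.minAreaRect(q[:,:2].astype(np.float32)),1) if 0 else [np.round(e,1) for e in cv2.minAreaRect(q[:,:2].astype(np.float32))])
E
```

```text
long outer [607.1 189.4] [100.6 133.4] 72.4 ell [606.9 189.3  12. ]
long hole [607.1 189.8] [ 89.2 124.3] 72.1 ell [607.  189.6  12. ]
120.12 27
micro outer [495.2 372.6] [63.4 59.9] 74.3 ell [495.  372.5  12. ]
micro hole [495.4 373.8] [46.2 46.7] 46.2 ell [495.5 373.8  12. ]
120.8 22
square outer [ 649.4 -196.9] [72.3 75.2] 16.3 ell [ 649.4 -197.2   12. ]
square hole [ 649.9 -198.1] [63. 62.] 16.1 ell [ 649.5 -198.    12. ]
121.16 30
round outer [ 474.  -392.3] [97.9 99.8] 23.3 ell [ 474.4 -391.6   12. ]
round hole [ 477.2 -394.4] [81.7 80.4] 59.0 ell [ 476.4 -394.1   12. ]
120.48 15
scope [[749. -37.  60.]]
anvil [[439. 199.  20.]]
mag [[ 445. -203.   44.]]
pile [[504. -17.  60.]]
11 559 [513.6 -17.5  16.5] [array([509.1, -18.3]), array([100.3,  64.9]), np.float64(3.4)]
26 206 [503.  -21.   32.6] [array([501.8, -18.3]), array([57.5, 57.3]), np.float64(0.6)]
40 156 [497.8 -18.5  45.9] [array([499.3, -17.4]), array([37.7, 37.8]), np.float64(12.7)]
54 82 [500.6 -15.4  60.7] [array([500.3, -15.6]), array([22. , 21.8]), np.float64(0.5)]
```

View pics/pile.png

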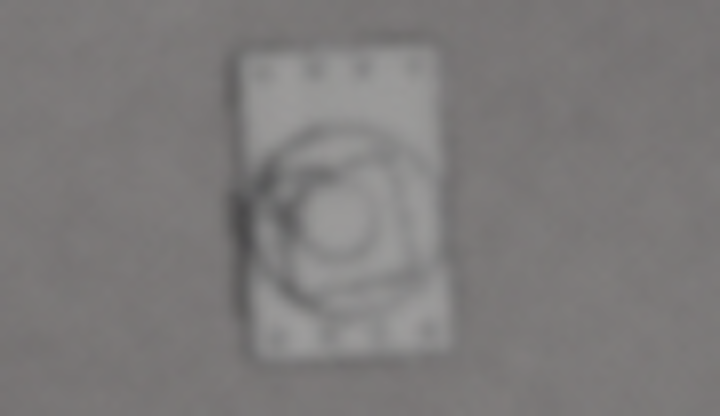

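The pile is resolved: the depth steps are at 16, 32, 46 and 60 mm and the sizes match. On the way to the pile I'll hover over the round and square cases for wrist-camera checks.

>>> drive_tool(plan=[[[-1,18,14,0,0],[-1,18,14,0,0],[-1,18,14,0,0],[-1,18,14,0,0],[-1,18,14,0,0],[-1,18,14,0,0],[-1,18,14,0,0],[-1,18,14,0,0],[-1,18,14,0,0],[-1,18,14,0,0],[-1,18,14,0,0],[-1,18,14,0,0],[-1,18,14,0,0],[-1,18,14,0,0],[-1,18,14,0,0],[-1,18,0,0,0],[-1,0,0,0,0],[-1,0,0,0,0]]])

```text
clock: 1.6
position: [474.7, -386.0, 230.4]
ee_rot: [-0.151, 0.988, 0.001, -0.001]
contact_force: [0.4, -0.6, 0.8]
gripper_width: 85.7
grasp_force: 0.0
```

```bash
cat >> h.py <<'E'
def look(tag):
    s=read_state();p,d=get_image('wrist');c=cam('wrist',s)
    np.savez(f"pics/{tag}.npz",p=p,d=d,**{k:v for k,v in s.items()});cv2.imwrite(f"pics/{tag}.png",p[...,::-1])
    return s,p,d,c
def cloud(c,d):
    K,R,t=c;vv,uu=np.mgrid[:384,:512]
    return (np.stack([uu*d,vv*d,d],-1)@np.linalg.inv(K).T-t)@R
def case(p,c,near,thr=45,rad=75):
    a=cv2.resize(cv2.cvtColor(p,cv2.COLOR_RGB2GRAY),None,fx=2,fy=2,interpolation=cv2.INTER_CUBIC)
    cs,h=cv2.findContours((a<thr).astype(np.uint8),cv2.RETR_CCOMP,cv2.CHAIN_APPROX_NONE)
    for ct,hh in zip(cs,h[0]):
        if cv2.contourArea(ct)<1500: continue
        uv=(ct.reshape(-1,2)+.5)/2-.5; w=ray(c,uv,12)
        R=rect(c,uv,12)
        if np.hypot(*(np.array(R[0])-near))<rad: print('hole' if hh[3]>=0 else 'outer',[np.round(e,1) for e in R], w.mean(0).round(1))
E
python3 - <<'E'
from h import *
s,p,d,c=look('w_round');print(s['position'],s['joints'])
case(p,c,(475,-393))
X=cloud(c,d);print(np.percentile(X[...,2],[5,50,95]))
E
```

```text
[ 474.73765138 -385.97269355  230.41224598] [-4.18525199e-01  3.63817099e-01 -2.61986157e-02 -2.92541927e-04
 -1.18244497e+00 -8.48273140e-01]
outer [array([ 476.7, -394.7]), array([99.7, 99.6]), np.float64(23.1)] [ 475.5 -395.2   12. ]
hole [array([ 476.3, -395.4]), array([76.1, 76.1]), np.float64(63.0)] [ 475.8 -395.7   12. ]
[ -1.48276918   0.46792886 318.93642892]
```

View pics/w_round.png

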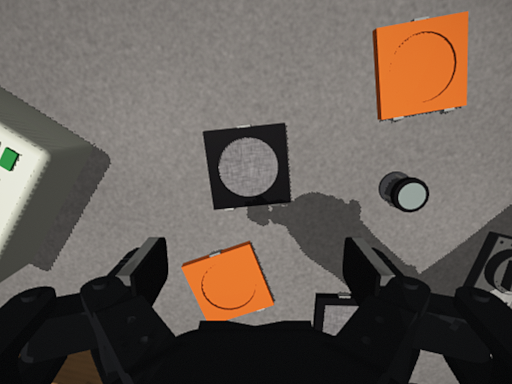

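The wrist view puts the round case at pixel (248,167). Its size reads 99.7 x 99.6 mm with a 76.1 mm recess, centred at (476.5,-395). Next is the square case.

>>> drive_tool(plan=[[[-1,17.5,19,0,0],[-1,17.5,19,0,0],[-1,17.5,19,0,0],[-1,17.5,19,0,0],[-1,17.5,19,0,0],[-1,17.5,19,0,0],[-1,17.5,19,0,0],[-1,17.5,19,0,0],[-1,17.5,19,0,0],[-1,17.5,19,0,0],[-1,0,0,0,0],[-1,0,0,0,0]]])

```text
clock: 2.65
position: [649.1, -196.2, 230.7]
ee_rot: [-0.151, 0.988, 0.0, -0.001]
contact_force: [-0.8, -0.6, 0.4]
gripper_width: 85.5
grasp_force: 0.0
```

```bash
python3 - <<'E'
from h import *
s,p,d,c=look('w_sq');print(s['position'])
case(p,c,(650,-198))
E
```

```text
[ 649.14283336 -196.17920551  230.66272684]
outer [array([ 651.5, -198.6]), array([78.4, 77.8]), np.float64(16.3)] [ 650.5 -199.1   12. ]
hole [array([ 651.1, -199.3]), array([55.4, 55.4]), np.float64(15.8)] [ 650.6 -199.2   12. ]
```

>>> drive_tool(plan=[[[-1,-15,18,0,0],[-1,-15,18,0,0],[-1,-15,18,0,0],[-1,-15,18,0,0],[-1,-15,18,0,0],[-1,-15,18,0,0],[-1,-15,18,0,0],[-1,-15,18,0,0],[-1,-15,18,0,0],[-1,-15,18,0,0],[-1,0,0,0,0],[-1,0,0,0,0],[-1,0,0,0,0]]])

```text
clock: 3.78
position: [499.3, -17.5, 231.8]
ee_rot: [-0.15, 0.989, -0.0, 0.0]
contact_force: [0.5, 0.2, -0.7]
gripper_width: 85.5
grasp_force: 0.0
```

```bash
python3 - <<'E'
from h import *
s,p,d,c=look('w_pile');print(s['position'],s['joints'])
X=cloud(c,d)
near=np.hypot(X[...,0]-503,X[...,1]+17)<70
for lo,hi in[(11,21),(27,37),(41,50),(54,66)]:
    m=((X[...,2]>lo)&(X[...,2]<hi)&near).astype(np.uint8)
    n,L,st,_=cv2.connectedComponentsWithStats(m);k=L==1+st[1:,4].argmax();q=X[k]
    print(lo,len(q),q[:,2].mean().round(1),[np.round(e,1) for e in cv2.minAreaRect(q[:,:2].astype(np.float32))])
E
```

```text
[499.30385785 -17.54878342 231.76584355] [ 2.90606368e-01  1.69776483e-01 -2.92071621e-01  3.00751710e-04
 -1.10806283e+00 -1.55985287e+00]
11 2114 15.6 [array([510.9, -19.9]), array([100.,  65.]), np.float64(3.5)]
27 821 31.7 [array([503. , -21.5]), array([58.3, 58.7]), np.float64(18.9)]
41 681 45.6 [array([501.1, -19.1]), array([37.9, 37.9]), np.float64(12.8)]
54 394 59.5 [array([502.6, -16.5]), array([24.2, 23.1]), np.float64(16.7)]
```

View pics/w_pile.png

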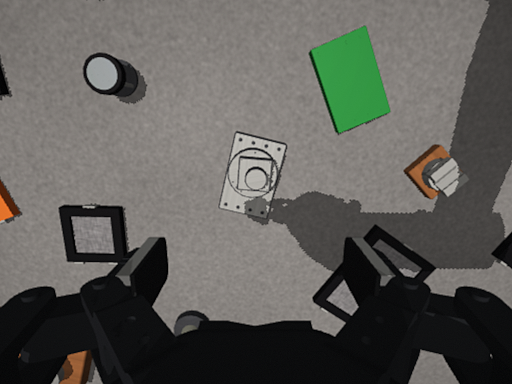

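The wrist view shows the pile at (253,175) with clear edges. The two cameras agree to about 2 mm. I'll grasp the top disc with the finger tips about 7 mm above its underside.

>>> drive_tool(plan=[[[-1,2,1.5,-35,0],[-1,0,0,-35,0],[-1,0,0,-35,0],[-1,0,0,-30,0],[-1,0,0,-20,0],[-1,0,0,-14,0],[-1,0,0,-10,0],[-1,0,0,0,0],[-1,0,0,0,0]]])

```text
clock: 4.58
position: [501.6, -15.9, 51.7]
ee_rot: [-0.15, 0.989, -0.0, -0.001]
contact_force: [0.3, -0.3, 1.1]
gripper_width: 85.3
grasp_force: 0.0
```

>>> drive_tool(plan=[[[-0.5,0,0,0,0],[0,0,0,0,0],[0.2,0,0,0,0],[0.3,0,0,0,0],[0.4,0,0,0,0],[0.5,0,0,0,0],[0.6,0,0,0,0],[0.8,0,0,0,0],[1,0,0,0,0],[1,0,0,0,0],[1,0,0,0,0],[1,0,0,0,0]]])

```text
clock: 5.58
position: [501.7, -14.9, 53.2]
ee_rot: [-0.151, 0.989, -0.0, 0.0]
contact_force: [-1.1, -0.8, 6.0]
gripper_width: 21.4
grasp_force: 58.5
```

```bash
python3 - <<'E'
from h import *
s,p,d,c=look('g1');print(s['position'],s['gripper_width'],s['contact_force'])
q,_=get_image('side');cv2.imwrite('pics/t.png',q[...,::-1])
a=cv2.resize(q[140:230,225:325],(500,450),interpolation=cv2.INTER_CUBIC);b=cv2.resize(p[200:384,130:380],(612,450))
cv2.imwrite('pics/g1c.png',cv2.hconcat([a,b])[:,:800,::-1])
E
```

```text
[501.69505557 -14.9443194   53.16721942] 21.351574368679735 [-1.10628156 -0.75684386  5.96921597]
```

View pics/g1c.png

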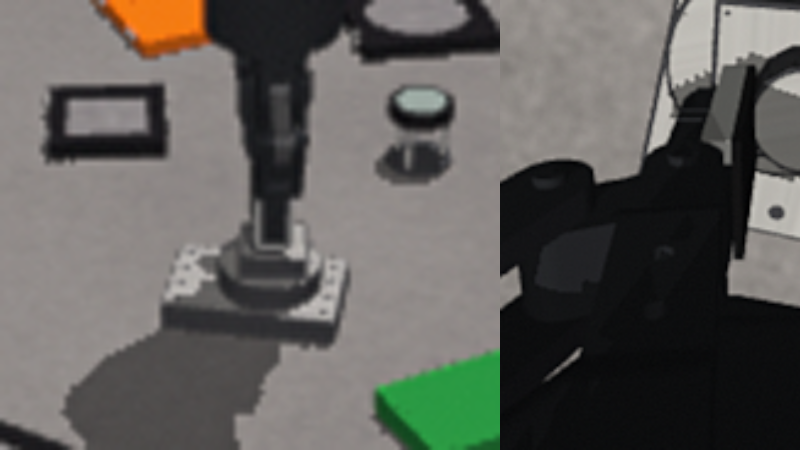

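The fingers appear to hold the disc squarely. I'll lift a little and then check.

>>> drive_tool(plan=[[[1,0,0,5,0],[1,0,0,10,0],[1,0,0,20,0],[1,0,0,30,0],[1,0,0,20,0],[1,0,0,0,0],[1,0,0,0,0]]])

```text
clock: 6.27
position: [501.8, -14.8, 138.4]
ee_rot: [-0.151, 0.989, 0.0, 0.001]
contact_force: [-0.4, -0.4, -0.8]
gripper_width: 21.5
grasp_force: 58.8
```

```bash
python3 - <<'E'
from h import *
s,p,d,c=look('g2');print(s['position'],s['gripper_width'],s['contact_force'])
a=cv2.resize(p[180:330,170:340],(680,600),interpolation=cv2.INTER_CUBIC)
cv2.imwrite('pics/g2c.png',a[...,::-1])
E
```

```text
[501.80195155 -14.77748115 138.44470085] 21.45062549341409 [-0.39282079 -0.3723812  -0.81173409]
```

View pics/g2c.png

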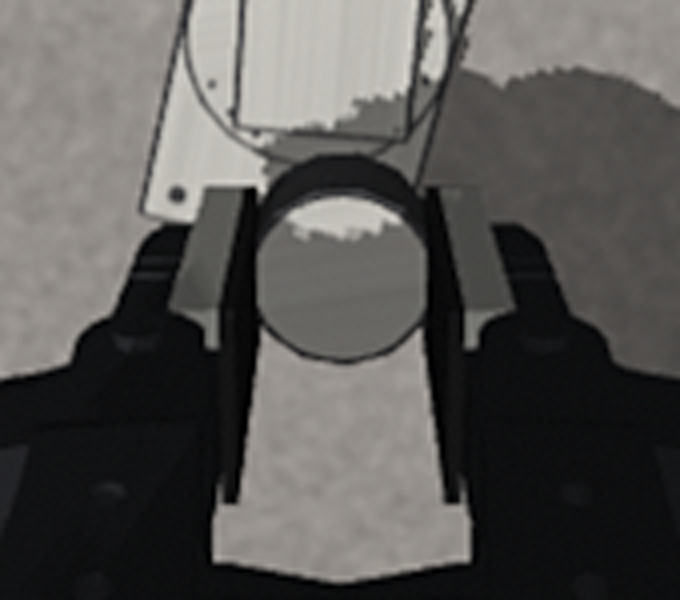

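The disc is held level and centred. Next is the micro case, stopping short of it to look.

>>> drive_tool(plan=[[[1,0,20,5,0],[1,0,20,5,0],[1,0,20,5,0],[1,0,20,5,0],[1,0,20,5,0],[1,0,20,5,0],[1,0,20,5,0],[1,0,20,5,0],[1,0,20,0,0],[1,0,20,0,0],[1,0,20,0,0],[1,0,20,0,0],[1,0,20,0,0],[1,0,20,0,0],[1,0,20,0,0],[1,0,10,0,0],[1,0,0,0,0],[1,0,0,0,0]]])

```text
clock: 7.82
position: [500.7, 294.6, 176.0]
ee_rot: [-0.151, 0.989, -0.001, -0.001]
contact_force: [0.0, 0.1, -0.4]
gripper_width: 21.3
grasp_force: 58.9
```

```bash
python3 - <<'E'
from h import *
s,p,d,c=look('w_micro');print(s['position'],s['gripper_width'])
case(p,c,(495,373));print('long');case(p,c,(607,190))
E
```

```text
[500.71745829 294.56038498 175.95192408] 21.337746239246655
outer [array([496.8, 373. ]), array([68.5, 65.3]), np.float64(74.1)] [496.  372.5  12. ]
hole [array([496.4, 373.6]), array([40.6, 40.9]), np.float64(62.5)] [496.2 373.4  12. ]
long
hole [array([607.7, 190.9]), array([ 81.8, 115.3]), np.float64(72.4)] [601.6 188.   12. ]
```

>>> drive_tool(plan=[[[1,-0.7,15,0,0],[1,-1,16,0,0],[1,-1,16,0,0],[1,-1,16,0,0],[1,-1,16,0,0],[1,0,0,-30,0],[1,0,0,-35,0],[1,0,0,-35,0],[1,0,0,-25,0],[1,0,0,-15,0],[1,0,0,-8,0],[1,0,0,-5,0],[1,0,0,-3,0],[1,0,0,0,0],[1,0,0,0,0]]])

```text
clock: 9.12
position: [497.2, 374.8, 22.5]
ee_rot: [-0.151, 0.989, 0.001, 0.001]
contact_force: [0.3, 0.0, 0.3]
gripper_width: 21.4
grasp_force: 58.8
```

>>> drive_tool(plan=[[[1,-0.5,-0.5,-3,0],[1,0,0,-2,0],[1,0,0,-1,0],[1,0,0,0,0],[1,0,0,0,0]]])

```text
clock: 9.53
position: [496.2, 373.4, 15.4]
ee_rot: [-0.151, 0.989, 0.0, 0.0]
contact_force: [0.4, -0.1, -0.3]
gripper_width: 21.7
grasp_force: 58.8
```

>>> drive_tool(plan=[[[1,0,0,-0.7,0],[1,0,0,0,0]]])

```text
clock: 9.7
position: [496.3, 373.5, 15.3]
ee_rot: [-0.151, 0.989, 0.0, 0.0]
contact_force: [-0.8, 0.3, 4.1]
gripper_width: 21.8
grasp_force: 59.2
```

>>> drive_tool(plan=[[[1,0,0,-0.7,0],[1,0,0,0,0]]])

```text
clock: 9.87
position: [496.3, 373.5, 15.2]
ee_rot: [-0.151, 0.989, -0.0, 0.0]
contact_force: [-2.9, -1.2, 7.2]
gripper_width: 21.3
grasp_force: 59.5
```

The force rise shows the disc on the felt. I'll release it and retreat.

>>> drive_tool(plan=[[[0.5,0,0,0,0],[0.2,0,0,0,0],[-0.2,0,0,0,0],[-0.5,0,0,0,0],[-1,0,0,0,0],[-1,0,0,0,0],[-1,0,0,10,0],[-1,0,0,30,0],[-1,0,0,40,0],[-1,0,-20,40,0],[-1,0,-30,30,0],[-1,0,-30,0,0],[-1,0,0,0,0],[-1,0,0,0,0]]])

```text
clock: 11.03
position: [496.2, 294.2, 162.1]
ee_rot: [-0.15, 0.989, 0.001, 0.001]
contact_force: [1.0, 0.3, 0.4]
gripper_width: 85.6
grasp_force: 0.0
```

```bash
cat >> h.py <<'E'
def blob(X,xy,z,rad,tol=3.5):
    m=((abs(X[...,2]-z)<tol)&(np.hypot(X[...,0]-xy[0],X[...,1]-xy[1])<rad)).astype(np.uint8)
    n,L,st,_=cv2.connectedComponentsWithStats(m);k=L==1+st[1:,4].argmax();q=X[k]
    print(z,len(q),'z',q[:,2].mean().round(1),q[:,2].std().round(2),[np.round(e,1) for e in cv2.minAreaRect(q[:,:2].astype(np.float32))])
E
python3 - <<'E'
from h import *
s,p,d,c=look('chk1');print(s['position'])
blob(cloud(c,d),(496,374),22,25)
case(p,c,(495,373));print('long');case(p,c,(607,190))
E
```

```text
[496.24343702 294.17822704 162.12258328]
22 453 z 21.4 0.77 [array([497.3, 372.5]), array([23.9, 23.8]), np.float64(36.7)]
outer [array([496.5, 373.2]), array([68.9, 65.8]), np.float64(74.0)] [495.8 372.8  12. ]
hole [array([496.1, 373.8]), array([39.9, 40.8]), np.float64(62.2)] [495.9 373.7  12. ]
long
hole [array([607.5, 191.4]), array([ 81.3, 114.7]), np.float64(72.4)] [603.5 189.5  12. ]
```

Disc 1 is within 2 mm of the recess centre at the right height. Back to the pile for the square.

>>> drive_tool(plan=[[[-1,0,-20,2,-2.5],[-1,1,-21,2,-2],[-1,0,-21,0,0],[-1,1,-21,0,0],[-1,0,-21,0,0],[-1,1,-21,0,0],[-1,0,-21,0,0],[-1,1,-21,0,0],[-1,0,-21,0,0],[-1,1,-21,0,0],[-1,0,-21,0,0],[-1,0,-21,0,0],[-1,0,-21,0,0],[-1,0,-21,0,0],[-1,0,-20,0,0],[-1,0,0,0,0],[-1,0,0,0,0]]])

```text
clock: 12.5
position: [501.5, -17.7, 164.1]
ee_rot: [-0.111, 0.994, -0.0, -0.001]
contact_force: [0.1, -1.0, 0.5]
gripper_width: 85.4
grasp_force: 0.0
```

```bash
python3 - <<'E'
from h import *
s,p,d,c=look('w_pile2');q=s['ee_rot'];print(s['position'],np.degrees(2*np.arctan2(q[1],q[0]))-90)
X=cloud(c,d)
for z,r in((46,40),(32,45),(16,70)):blob(X,(502,-19),z,r)
E
```

```text
[501.46198681 -17.69309967 164.08395344] 102.7948427239071
46 1647 z 45.7 0.71 [array([501.2, -18.8]), array([37.6, 37.7]), np.float64(11.8)]
32 1174 z 31.7 0.78 [array([503.7, -20.7]), array([59.2, 58.3]), np.float64(14.7)]
16 3003 z 15.7 0.75 [array([511.2, -19.6]), array([100.4,  65.1]), np.float64(3.4)]
```

>>> drive_tool(plan=[[[-1,-0.7,-0.3,-35,0],[-1,0,0,-35,0],[-1,0,0,-25,0],[-1,0,0,-15,0],[-1,0,0,-10,0],[-1,0,0,-6,0],[-1,0,0,0,0],[-1,0,0,0,0]]])

```text
clock: 13.22
position: [500.9, -17.2, 38.7]
ee_rot: [-0.113, 0.994, -0.0, 0.0]
contact_force: [-0.4, -0.7, 0.2]
gripper_width: 85.5
grasp_force: 0.0
```

>>> drive_tool(plan=[[[-0.7,0,0,0,0],[-0.4,0,0,0,0],[-0.2,0,0,0,0],[-0.1,0,0,0,0],[0,0,0,0,0],[0.1,0,0,0,0],[0.2,0,0,0,0],[0.3,0,0,0,0],[0.5,0,0,0,0],[1,0,0,0,0],[1,0,0,0,0],[1,0,0,0,0]]])

```text
clock: 14.22
position: [500.6, -18.0, 39.3]
ee_rot: [-0.112, 0.994, -0.0, 0.0]
contact_force: [-1.7, -0.0, 5.0]
gripper_width: 36.1
grasp_force: 59.6
```

>>> drive_tool(plan=[[[1,0,0,5,0],[1,0,0,10,0],[1,0,0,25,0],[1,0,0,35,0],[1,0,0,25,0],[1,15,-18,0,1],[1,15,-18,0,1],[1,15,-18,0,1.3],[1,15,-18,0,0],[1,15,-18,0,0],[1,15,-18,0,0],[1,15,-18,0,0],[1,15,-18,0,0],[1,15,-18,0,0],[1,15,-18,0,0],[1,0,0,0,0],[1,0,0,0,0]]])

```text
clock: 15.63
position: [650.1, -198.7, 137.3]
ee_rot: [-0.139, 0.99, 0.0, -0.001]
contact_force: [-0.1, -1.0, -2.3]
gripper_width: 35.8
grasp_force: 60.4
```

```bash
python3 - <<'E'
from h import *
s,p,d,c=look('g3');q=s['ee_rot'];print(s['position'],s['gripper_width'],np.degrees(2*np.arctan2(q[1],q[0]))-90)
case(p,c,(650,-198))
cv2.imwrite('pics/g3.png',p[...,::-1])
X=cloud(c,d);blob(X,(650,-198),s['position'][2]+7.5,40,3)
E
```

```text
[ 650.0833308  -198.73919389  137.25208428] 35.768288137046774 106.03090868756817
hole [array([ 647.2, -199.8]), array([46.1, 54.6]), np.float64(16.0)] [ 646.8 -199.8   12. ]
144.75208427999183 5120 z 143.6 0.74 [array([ 651. , -199.1]), array([38.5, 48.8]), np.float64(15.4)]
```

View pics/g3.png

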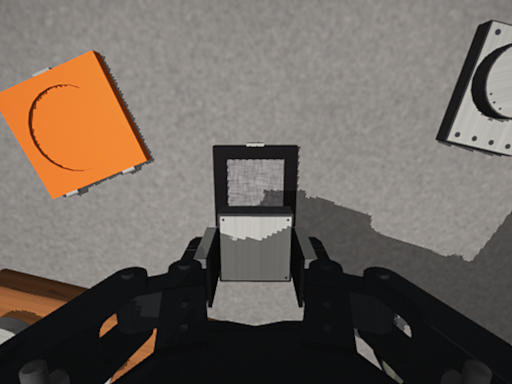

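The block at (255,245) is square to the case and over its centre. I'll lower it.

>>> drive_tool(plan=[[[1,0.3,0,-35,0],[1,0,0,-35,0],[1,0,0,-25,0],[1,0,0,-12,0],[1,0,0,-6,0],[1,0,0,-4,0],[1,0,0,-2,0],[1,0,0,0,0],[1,0,0,0,0],[1,0,0,0,0]]])

```text
clock: 16.52
position: [651.7, -198.0, 21.1]
ee_rot: [-0.141, 0.99, -0.0, 0.001]
contact_force: [0.0, -0.0, -1.2]
gripper_width: 35.9
grasp_force: 60.4
```

>>> drive_tool(plan=[[[1,0,0,-1,0],[1,0,0,-1,0],[1,0,0,0,0],[1,0,0,0,0]]])

```text
clock: 16.85
position: [650.7, -198.0, 17.6]
ee_rot: [-0.14, 0.99, 0.0, -0.0]
contact_force: [-0.4, 0.5, -1.4]
gripper_width: 36.0
grasp_force: 60.4
```

>>> drive_tool(plan=[[[1,0,0,-1,0],[1,0,0,-0.7,0],[1,0,0,0,0],[1,0,0,0,0]]])

```text
clock: 17.18
position: [650.7, -197.9, 15.8]
ee_rot: [-0.14, 0.99, 0.0, -0.0]
contact_force: [0.4, 0.5, -0.7]
gripper_width: 35.8
grasp_force: 60.4
```

>>> drive_tool(plan=[[[1,0,0,-0.8,0],[1,0,0,0,0],[1,0,0,0,0]]])

```text
clock: 17.43
position: [650.9, -198.0, 15.4]
ee_rot: [-0.141, 0.99, -0.0, 0.0]
contact_force: [0.3, -0.0, -0.7]
gripper_width: 35.5
grasp_force: 60.6
```

>>> drive_tool(plan=[[[1,0,0,-0.8,0],[1,0,0,0,0],[1,0,0,0,0]]])

```text
clock: 17.68
position: [650.9, -198.0, 15.4]
ee_rot: [-0.141, 0.99, -0.0, 0.0]
contact_force: [-2.4, 2.1, 4.8]
gripper_width: 35.9
grasp_force: 61.2
```

Contact. I'll release, rise, and step back to check.

>>> drive_tool(plan=[[[0.2,0,0,0,0],[0,0,0,0,0],[-0.2,0,0,0,0],[-0.5,0,0,0,0],[-1,0,0,0,0],[-1,0,0,0,0],[-1,0,0,10,0],[-1,0,0,30,0],[-1,0,0,40,0],[-1,0,0,40,0],[-1,-15,18,30,0],[-1,-15,18,0,0],[-1,0,0,0,0],[-1,0,0,0,0]]])

```text
clock: 18.85
position: [620.5, -161.2, 166.0]
ee_rot: [-0.141, 0.99, -0.0, 0.001]
contact_force: [-0.9, 0.5, -0.3]
gripper_width: 85.1
grasp_force: 0.0
```

```bash
python3 - <<'E'
from h import *
s,p,d,c=look('chk2');print(s['position'])
blob(cloud(c,d),(650.5,-199),22,32)
case(p,c,(650,-198))
E
```

```text
[ 620.52874717 -161.22147392  166.04106572]
22 1326 z 21.6 0.74 [array([ 651.3, -198.9]), array([37.5, 37.9]), np.float64(15.6)]
outer [array([ 650.9, -199. ]), array([80.1, 77.5]), np.float64(15.9)] [ 649.8 -199.    12. ]
hole [array([ 650.8, -198.6]), array([54.1, 54.6]), np.float64(16.2)] [ 650.3 -198.7   12. ]
```

>>> drive_tool(plan=[[[-1,-15,17.5,0,0],[-1,-15,18,0,0],[-1,-15,18,0,0],[-1,-15,18,0,0],[-1,-15,18,0,0],[-1,-15,18,0,0],[-1,-14,18,0,0],[-1,-13,16,0,0],[-1,0,0,0,0],[-1,0,0,0,0],[-1,0,0,0,0]]])

```text
clock: 19.82
position: [504.5, -20.8, 164.1]
ee_rot: [-0.14, 0.99, -0.0, -0.0]
contact_force: [-0.8, 0.3, -0.1]
gripper_width: 85.9
grasp_force: 0.0
```

```bash
python3 - <<'E'
from h import *
s,p,d,c=look('w_pile3');print(s['position'])
X=cloud(c,d)
for z,r in((32,45),(16,70)):blob(X,(504,-20),z,r)
E
```

```text
[504.52093845 -20.82181549 164.08836941]
32 2903 z 31.7 0.69 [array([503.4, -20.8]), array([59.2, 58.2]), np.float64(18.1)]
16 3028 z 15.6 0.74 [array([511.1, -19.7]), array([100. ,  65.2]), np.float64(3.5)]
```

The square block is within 1 mm of its recess centre. Now the 60 mm disc.

>>> drive_tool(plan=[[[-1,-1.2,0.4,-35,0],[-1,0,0,-35,0],[-1,0,0,-30,0],[-1,0,0,-25,0],[-1,0,0,-13,0],[-1,0,0,-7,0],[-1,0,0,0,0],[-1,0,0,0,0]]])

```text
clock: 20.53
position: [503.4, -20.4, 19.4]
ee_rot: [-0.14, 0.99, -0.0, 0.0]
contact_force: [-1.3, 0.5, 0.9]
gripper_width: 85.1
grasp_force: 0.0
```

>>> drive_tool(plan=[[[-0.9,0,0,0,0],[-0.8,0,0,0,0],[-0.7,0,0,0,0],[-0.6,0,0,0,0],[-0.5,0,0,0,0],[-0.4,0,0,0,0],[-0.2,0,0,0,0],[0,0,0,0,0],[0.5,0,0,0,0],[1,0,0,0,0],[1,0,0,0,0],[1,0,0,0,0]]])

```text
clock: 21.53
position: [502.8, -20.0, 20.5]
ee_rot: [-0.141, 0.99, -0.0, 0.0]
contact_force: [-2.8, -0.6, 8.3]
gripper_width: 57.1
grasp_force: 61.9
```

>>> drive_tool(plan=[[[1,0,0,3,0],[1,0,0,3,0],[1,0,0,4,0],[1,0,0,0,0],[1,0,0,0,0]]])

```text
clock: 21.95
position: [502.6, -20.0, 29.3]
ee_rot: [-0.14, 0.99, 0.0, 0.0]
contact_force: [-0.3, 0.3, -2.9]
gripper_width: 56.6
grasp_force: 64.3
```

```bash
python3 - <<'E'
from h import *
s,p,d,c=look('g4');print(s['position'],s['gripper_width'],s['contact_force'])
a=cv2.resize(p[160:340,130:380],(800,576),interpolation=cv2.INTER_CUBIC)
cv2.imwrite('pics/g4c.png',a[...,::-1])
X=cloud(c,d);blob(X,(503,-20),s['position'][2]+13,30,6)
E
```

```text
[502.55114882 -20.0005778   29.34068254] 56.57779156115332 [-0.27132975  0.30555562 -2.88694171]
42.340682535970025 10715 z 40.5 0.97 [array([503.4, -20.4]), array([59.4, 57.7]), np.float64(17.3)]
```

View pics/g4c.png

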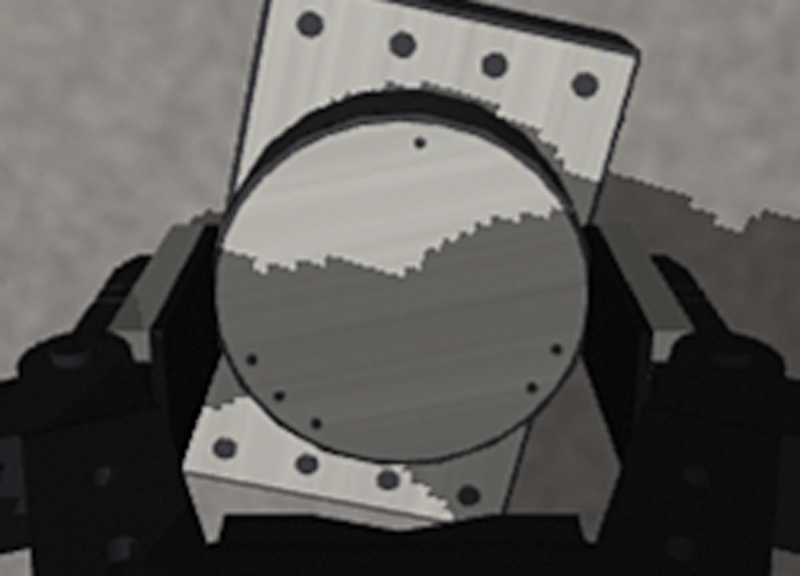

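The disc is held level and centred, with its top at z 40.5. Now to the round case.

>>> drive_tool(plan=[[[1,0,0,15,0],[1,0,0,30,0],[1,0,0,30,0],[1,0,-5,25,0],[1,-2,-25,0,0],[1,-2,-25,0,0],[1,-2,-25,0,0],[1,-2,-25,0,0],[1,-2,-25,0,0],[1,-2,-25,0,0],[1,-2,-25,0,0],[1,-2,-25,0,0],[1,-2,-25,0,0],[1,-2,-25,0,0],[1,-2,-25,0,0],[1,-2,-25,0,0],[1,-2,-25,0,0],[1,-1,-25,0,0],[1,0,-20,0,0],[1,0,0,0,0]]])

```text
clock: 23.67
position: [475.0, -398.2, 128.2]
ee_rot: [-0.139, 0.99, -0.0, -0.0]
contact_force: [0.8, -0.2, -3.1]
gripper_width: 57.0
grasp_force: 65.1
```

>>> drive_tool(plan=[[[1,0,0,0,0],[1,0,0,0,0]]])

```text
clock: 23.83
position: [474.9, -394.5, 128.4]
ee_rot: [-0.14, 0.99, 0.001, -0.001]
contact_force: [0.8, 0.4, -3.1]
gripper_width: 57.0
grasp_force: 65.1
```

```bash
python3 - <<'E'
from h import *
s,p,d,c=look('g5');print(s['position'],s['gripper_width'],s['contact_force'])
X=cloud(c,d);blob(X,(476,-395),s['position'][2]+11.5,34,3)
case(p,c,(476,-395))
E
```

```text
[ 474.9395963  -394.45990958  128.43216587] 57.00522064910401 [ 0.75485685  0.40019049 -3.12893663]
139.93216587308427 10598 z 139.5 0.65 [array([ 475.4, -394.2]), array([59.5, 61.2]), np.float64(57.4)]
hole [array([ 464. , -398.9]), array([49. , 74.9]), np.float64(17.3)] [ 465.4 -398.7   12. ]
```

>>> drive_tool(plan=[[[1,0.8,-0.5,-35,0],[1,0,0,-35,0],[1,0,0,-20,0],[1,0,0,-10,0],[1,0,0,-6,0],[1,0,0,-3,0],[1,0,0,0,0],[1,0,0,0,0],[1,0,0,0,0]]])

```text
clock: 24.63
position: [477.4, -396.0, 22.0]
ee_rot: [-0.141, 0.99, -0.001, 0.001]
contact_force: [0.3, -0.4, -3.0]
gripper_width: 56.6
grasp_force: 65.1
```

>>> drive_tool(plan=[[[1,0,0,-1.5,0],[1,0,0,-1.5,0],[1,0,0,0,0],[1,0,0,0,0]]])

```text
clock: 24.97
position: [476.3, -395.6, 17.4]
ee_rot: [-0.14, 0.99, 0.0, -0.0]
contact_force: [-0.3, -0.0, -2.8]
gripper_width: 56.9
grasp_force: 65.1
```

>>> drive_tool(plan=[[[1,0,0,-1.5,0],[1,0,0,-1.3,0],[1,0,0,0,0],[1,0,0,0,0]]])

```text
clock: 25.3
position: [476.3, -395.5, 14.4]
ee_rot: [-0.14, 0.99, 0.0, -0.0]
contact_force: [-1.1, -0.8, -2.8]
gripper_width: 56.9
grasp_force: 65.1
```

>>> drive_tool(plan=[[[1,0,0,-0.8,0],[1,0,0,0,0],[1,0,0,0,0]]])

```text
clock: 25.55
position: [476.4, -395.5, 13.7]
ee_rot: [-0.14, 0.99, 0.0, -0.0]
contact_force: [0.3, -0.5, -3.8]
gripper_width: 56.5
grasp_force: 65.1
```

>>> drive_tool(plan=[[[1,0,0,-0.8,0],[1,0,0,0,0],[1,0,0,0,0]]])

```text
clock: 25.8
position: [476.3, -395.5, 12.9]
ee_rot: [-0.14, 0.99, 0.0, -0.0]
contact_force: [-0.2, -0.3, -2.6]
gripper_width: 56.9
grasp_force: 65.1
```

>>> drive_tool(plan=[[[1,0,0,-0.7,0],[1,0,0,0,0],[1,0,0,0,0]]])

```text
clock: 26.05
position: [476.5, -395.6, 12.7]
ee_rot: [-0.141, 0.99, -0.0, 0.0]
contact_force: [-0.5, 1.0, 0.8]
gripper_width: 56.8
grasp_force: 65.6
```

>>> drive_tool(plan=[[[1,0,0,-0.7,0],[1,0,0,0,0],[1,0,0,0,0]]])

```text
clock: 26.3
position: [476.5, -395.6, 12.6]
ee_rot: [-0.141, 0.99, -0.0, 0.0]
contact_force: [-1.4, 2.3, 4.7]
gripper_width: 57.2
grasp_force: 66.1
```

>>> drive_tool(plan=[[[-0.4,0,0,0,0],[-0.5,0,0,0,0],[-0.7,0,0,0,0],[-1,0,0,0,0],[-1,0,0,0,0],[-1,0,0,0,0],[-1,0,0,10,0],[-1,0,0,30,0],[-1,0,0,40,0],[-1,0,0,40,0],[-1,2,20,30,0],[-1,2,20,0,0],[-1,0,0,0,0],[-1,0,0,0,0]]])

```text
clock: 27.47
position: [480.5, -354.9, 162.8]
ee_rot: [-0.141, 0.99, -0.0, 0.001]
contact_force: [0.5, -0.3, 0.1]
gripper_width: 85.7
grasp_force: 0.0
```

```bash
python3 - <<'E'
from h import *
s,p,d,c=look('chk3');print(s['position'])
blob(cloud(c,d),(476,-395),24,40)
case(p,c,(476,-395))
E
```

```text
[ 480.52433307 -354.86902289  162.79333078]
24 2877 z 23.8 0.69 [array([ 477.4, -396.2]), array([58.7, 58.9]), np.float64(15.6)]
outer [array([ 477.2, -394.6]), array([100.3,  99.2]), np.float64(23.2)] [ 475.4 -395.2   12. ]
hole [array([ 476.3, -394.8]), array([75. , 75.6]), np.float64(61.4)] [ 475.4 -395.2   12. ]
```

>>> drive_tool(plan=[[[-1,2,23,0,-2.1],[-1,2,23,0,-2.1],[-1,2,23,0,-2.1],[-1,2,23,0,-2.1],[-1,2,23,0,-2.1],[-1,2,23,0,-2.1],[-1,2,23,0,0],[-1,2,23,0,0],[-1,2,23,0,0],[-1,2,23,0,0],[-1,2,23,0,0],[-1,2,23,0,0],[-1,2,23,0,0],[-1,2,23,0,0],[-1,2,14,0,0],[-1,0,0,0,0],[-1,0,0,0,0],[-1,0,0,0,0]]])

```text
clock: 29.02
position: [510.1, -20.3, 160.9]
ee_rot: [-0.031, 1.0, -0.0, -0.001]
contact_force: [0.5, -0.5, 0.9]
gripper_width: 85.4
grasp_force: 0.0
```

```bash
python3 - <<'E'
from h import *
s,p,d,c=look('w_pile4');q=s['ee_rot'];print(s['position'],np.degrees(2*np.arctan2(q[1],q[0]))-90)
X=cloud(c,d);blob(X,(511,-20),16,70)
E
```

```text
[510.13013654 -20.32797384 160.86763347] 93.50844218605127
16 6157 z 15.7 0.71 [array([510.7, -19.7]), array([98.4, 65.1]), np.float64(3.5)]
```

The round block is within 1.5 mm of its recess centre. Now the long block, with the yaw already aligned.

>>> drive_tool(plan=[[[-1,0.3,0.6,-35,0],[-1,0,0,-35,0],[-1,0,0,-35,0],[-1,0,0,-30,0],[-1,0,0,-15,0],[-1,0,0,-7,0],[-1,0,0,0,0],[-1,0,0,0,0],[-1,0,0,0,0]]])

```text
clock: 29.82
position: [511.8, -19.0, 5.8]
ee_rot: [-0.031, 1.0, 0.0, 0.001]
contact_force: [0.8, 0.2, 0.3]
gripper_width: 85.7
grasp_force: 0.0
```

>>> drive_tool(plan=[[[-0.9,0,0,0,0],[-0.8,0,0,0,0],[-0.7,0,0,0,0],[-0.6,0,0,0,0],[-0.5,0,0,0,0],[-0.4,0,0,0,0],[-0.2,0,0,0,0],[0,0,0,0,0],[0.5,0,0,0,0],[1,0,0,0,0],[1,0,0,0,0],[1,0,0,0,0]]])

```text
clock: 30.82
position: [510.9, -18.8, 5.8]
ee_rot: [-0.031, 1.0, -0.0, 0.0]
contact_force: [-2.3, 0.4, 9.3]
gripper_width: 63.0
grasp_force: 63.1
```

>>> drive_tool(plan=[[[1,0,0,2,0],[1,0,0,3,0],[1,0,0,5,0],[1,0,0,10,0],[1,0,0,0,0],[1,0,0,0,0]]])

```text
clock: 31.32
position: [511.2, -18.8, 25.1]
ee_rot: [-0.031, 1.0, 0.0, 0.001]
contact_force: [-0.0, 0.3, -6.9]
gripper_width: 62.3
grasp_force: 67.8
```

```bash
python3 - <<'E'
from h import *
s,p,d,c=look('g6');print(s['position'],s['gripper_width'],s['contact_force'],s['wrist_torque'])
a=cv2.resize(p[120:384,100:410],(705,600),interpolation=cv2.INTER_CUBIC)
cv2.imwrite('pics/g6c.png',a[...,::-1])
X=cloud(c,d);blob(X,(510.8,-19.6),s['position'][2]+13,60,6)
E
```

```text
[511.17692582 -18.76152766  25.12238131] 62.31453011051474 [-0.00989323  0.34965809 -6.89652545] [ 0.02365755  0.02828478 -0.02433692]
38.122381308084655 23117 z 35.0 1.06 [array([509.5, -19.4]), array([96.4, 75.5]), np.float64(3.0)]
```

View pics/g6c.png

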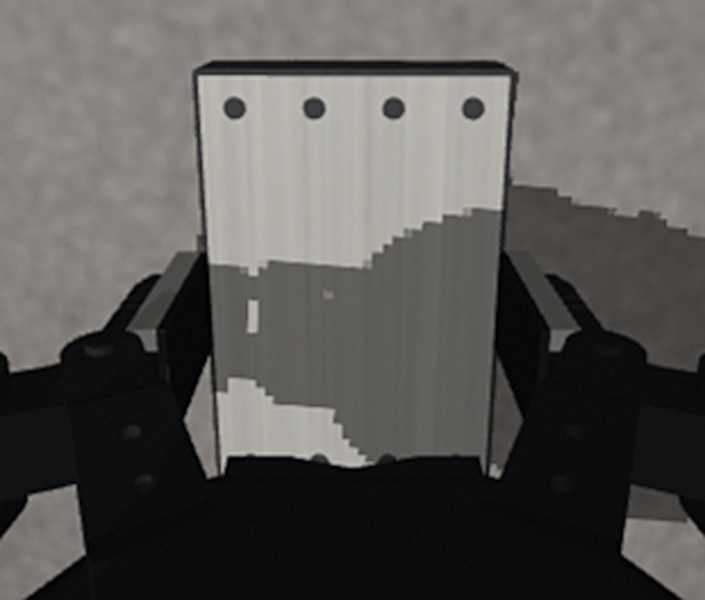

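The long block is held level and centred. Now to its case, turning by -21.2°.

>>> drive_tool(plan=[[[1,0,0,10,0],[1,0,0,20,0],[1,0,0,30,0],[1,0,0,20,0],[1,8,17.5,0,-1.8],[1,8,17.5,0,-1.8],[1,8,17.5,0,-1.8],[1,8,17.5,0,-1.8],[1,8,17.5,0,-1.8],[1,8,17.5,0,-1.8],[1,8,17.5,0,-1.8],[1,8,17.5,0,-1.8],[1,8,17.5,0,-1.8],[1,8,17.5,0,-1.8],[1,8,17.5,0,-1.7],[1,8,17.5,0,-1.5],[1,0,0,0,0],[1,0,0,0,0],[1,0,0,0,0]]])

```text
clock: 32.95
position: [605.6, 190.5, 103.9]
ee_rot: [0.153, 0.988, -0.001, -0.001]
contact_force: [0.3, -0.5, -8.1]
gripper_width: 62.6
grasp_force: 68.8
```

```bash
python3 - <<'E'
from h import *
s,p,d,c=look('g7');q=s['ee_rot'];print(s['position'],s['gripper_width'],s['contact_force'],np.degrees(2*np.arctan2(q[1],q[0]))-90)
X=cloud(c,d);k=(abs(X[...,2]-s['position'][2]-10)<6)&(np.hypot(X[...,0]-608,X[...,1]-191)<58)
q=X[k];A=np.c_[q[:,:2]-q[:,:2].mean(0),np.ones(len(q))];print('slopes',np.linalg.lstsq(A,q[:,2],rcond=None)[0])
case(p,c,(607,190))
p2,d2=get_image('top');c2=cam('top');X=cloud(c2,d2);blob(X,(607,190),115,70,8)
cv2.imwrite('pics/g7.png',p[...,::-1])
E
```

```text
[605.58321747 190.49118186 103.90621659] 62.64310552833581 [ 0.26409952 -0.49342068 -8.08996142] 72.34350825487536
slopes [-2.49347728e-03 -3.03080356e-03  1.13698243e+02]
outer [array([556.2, 206.3]), array([107.7,  28.5]), np.float64(72.3)] [556.6 206.7  12. ]
hole [array([560.8, 205.8]), array([80.8, 15.5]), np.float64(72.3)] [560.6 205.6  12. ]
115 409 z 114.4 1.88 [array([575.3, 199.5]), array([66.2, 40.1]), np.float64(72.8)]
```

View pics/g7.png

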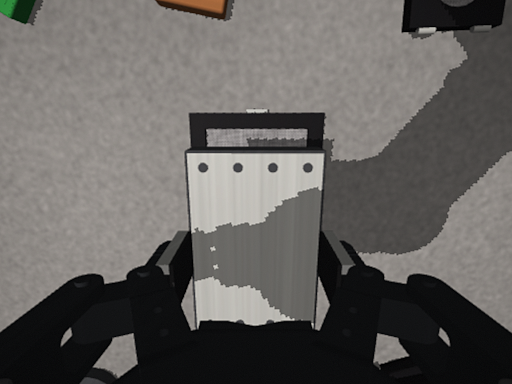

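The block is level and aligned with its case, whose near end shows at (257,137). I'll lower it.

>>> drive_tool(plan=[[[1,1.5,0.7,-25,0],[1,0,0,-25,0],[1,0,0,-17,0],[1,0,0,-9,0],[1,0,0,-5,0],[1,0,0,-3,0],[1,0,0,0,0],[1,0,0,0,0],[1,0,0,0,0],[1,0,0,0,0]]])

```text
clock: 33.88
position: [608.8, 192.1, 21.7]
ee_rot: [0.153, 0.988, 0.001, 0.001]
contact_force: [-0.7, 0.6, -8.6]
gripper_width: 62.5
grasp_force: 68.8
```

```bash
python3 - <<'E'
from h import *
s,p,d,c=look('g8');print(s['position'],s['contact_force'])
# near-end gap: edges along tool long axis through block middle
X=cloud(c,d);u=np.array([.9523,-.305]);o=np.array([608.2,190.9])
r=(X[...,:2]-o)@u;l=(X[...,:2]-o)@[.305,.9523]
b=(X[...,2]>s['position'][2]+5)&(X[...,2]<s['position'][2]+16)&(abs(l)<28)&(r<0)&(r>-75);print('block near end',np.percentile(r[b],1), 'expected -50')
b=(X[...,2]>s['position'][2]+5)&(X[...,2]<s['position'][2]+16)&(r<-30)&(r>-46)&(abs(l)<45);print('block sides',np.percentile(l[b],[1,99]))
case(p,c,(607,190))
E
```

```text
[608.82005785 192.10286526  21.69377828] [-0.67495317  0.56577301 -8.5866245 ]
block near end -49.2476104915804 expected -50
block sides [-30.28078161  32.74401785]
outer [array([626.2, 187.1]), array([334. , 173.5]), np.float64(72.3)] [646.3 179.4  12. ]
hole [array([611.6, 191.4]), array([115.5, 120.5]), np.float64(72.3)] [609.4 194.3  12. ]
```

>>> drive_tool(plan=[[[1,-0.6,-0.8,-2,0],[1,0,0,-1.5,0],[1,0,0,-1,0],[1,0,0,0,0],[1,0,0,0,0],[1,0,0,0,0]]])

```text
clock: 34.43
position: [607.7, 191.0, 16.0]
ee_rot: [0.153, 0.988, -0.0, 0.0]
contact_force: [0.0, 0.6, -7.5]
gripper_width: 62.5
grasp_force: 68.8
```

>>> drive_tool(plan=[[[1,0,0,-0.8,0],[1,0,0,0,0],[1,0,0,0,0]]])

```text
clock: 34.68
position: [607.5, 191.0, 15.2]
ee_rot: [0.153, 0.988, -0.0, -0.0]
contact_force: [0.1, -0.2, -7.6]
gripper_width: 62.2
grasp_force: 68.8
```

>>> drive_tool(plan=[[[1,0,0,-0.8,0],[1,0,0,0,0],[1,0,0,0,0]]])

```text
clock: 34.93
position: [607.5, 190.9, 14.4]
ee_rot: [0.153, 0.988, -0.0, -0.0]
contact_force: [0.4, -0.3, -7.0]
gripper_width: 62.3
grasp_force: 68.8
```

>>> drive_tool(plan=[[[1,0,0,-0.7,0],[1,0,0,0,0],[1,0,0,0,0]]])

```text
clock: 35.18
position: [607.7, 191.0, 14.0]
ee_rot: [0.153, 0.988, 0.0, 0.0]
contact_force: [-0.6, -0.5, -4.7]
gripper_width: 62.6
grasp_force: 69.0
```

>>> drive_tool(plan=[[[1,0,0,-0.7,0],[1,0,0,0,0],[1,0,0,0,0]]])

```text
clock: 35.43
position: [607.7, 191.0, 14.0]
ee_rot: [0.153, 0.988, 0.0, 0.0]
contact_force: [-2.9, -1.5, 1.4]
gripper_width: 62.1
grasp_force: 69.8
```

>>> drive_tool(plan=[[[1,0,0,-0.5,0],[1,0,0,0,0],[1,0,0,0,0]]])

```text
clock: 35.68
position: [607.7, 191.0, 14.0]
ee_rot: [0.153, 0.988, 0.0, 0.0]
contact_force: [-4.6, -0.7, 5.3]
gripper_width: 62.1
grasp_force: 70.3
```

The block is resting on the felt. I'll release and retreat.

>>> drive_tool(plan=[[[-0.5,0,0,0,0],[-0.6,0,0,0,0],[-0.7,0,0,0,0],[-1,0,0,0,0],[-1,0,0,0,0],[-1,0,0,0,0],[-1,0,0,10,0],[-1,0,0,30,0],[-1,0,0,40,0],[-1,0,0,40,0],[-1,0,0,30,0],[-1,-10,-30,0,0],[-1,-10,-30,0,0],[-1,-10,-30,0,0],[-1,-10,-30,0,0],[-1,-10,-30,0,0],[-1,-10,-30,0,0],[-1,0,0,0,0],[-1,0,0,0,0],[-1,0,0,0,0]]])

```text
clock: 37.35
position: [548.1, 10.9, 163.4]
ee_rot: [0.154, 0.988, 0.0, 0.001]
contact_force: [0.2, 0.7, 0.0]
gripper_width: 85.3
grasp_force: 0.0
```

```bash
python3 - <<'E'
from h import *
print(read_state()['position'])
p,d=get_image('top');c=cam('top');cv2.imwrite('pics/top9.png',p[...,::-1])
X=cloud(c,d)
blob(X,(607,190),24,70);blob(X,(475,-394),24,45);blob(X,(650,-198),22,35);blob(X,(495,373),22,25)
E
```

```text
[548.06824565  10.94760072 163.4145816 ]
24 85 z 23.9 1.67 [array([652.6, 194.2]), array([21.1, 45. ]), np.float64(15.9)]
24 434 z 24.5 1.59 [array([ 475.7, -394.1]), array([59.9, 57.4]), np.float64(88.8)]
22 214 z 22.3 1.65 [array([ 649.2, -196.8]), array([38.2, 38.3]), np.float64(15.2)]Traceback (most recent call last):
  File "<stdin>", line 5, in <module>
  File "h.py", line 36, in blob
    n,L,st,_=cv2.connectedComponentsWithStats(m);k=L==1+st[1:,4].argmax();q=X[k]
                                                        ~~~~~~~~~~~~~~~^^
ValueError: attempt to get argmax of an empty sequence
```

View pics/top9.png

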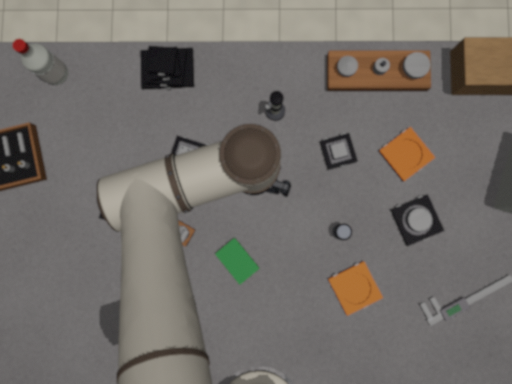

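The arm hides the long and micro cases in the top view; the round and square blocks look right. I'll move it clear.

>>> drive_tool(plan=[[[-1,-5,-30,5,0],[-1,-5,-30,5,0],[-1,-5,-30,5,0],[-1,-5,-30,5,0],[-1,-5,-30,5,0],[-1,-5,-30,5,0],[-1,-5,-30,5,0],[-1,-5,-30,5,0],[-1,-5,-30,5,0],[-1,-5,-30,5,0],[-1,0,0,0,0],[-1,0,0,0,0],[-1,0,0,0,0]]])

```text
clock: 38.48
position: [498.0, -288.2, 212.2]
ee_rot: [0.153, 0.988, 0.0, -0.0]
contact_force: [0.3, -0.4, -0.3]
gripper_width: 85.3
grasp_force: 0.0
```

```bash
python3 - <<'E'
from h import *
print(read_state()['position'])
p,d=get_image('top');c=cam('top');cv2.imwrite('pics/top10.png',p[...,::-1])
X=cloud(c,d)
blob(X,(607,190),24,70);blob(X,(495,373),22,25)
p0=np.load('pics/top0.npz')['p'].astype(int)
for n,u,v in(("scope",276,104),("anvil",181,232)):
    a=p0[v-20:v+20,u-20:u+20].astype(np.uint8);r=cv2.matchTemplate(p[v-28:v+28,u-28:u+28],a,cv2.TM_CCOEFF_NORMED);print(n,cv2.minMaxLoc(r),'expect 8,8')
E
```

```text
[ 498.02736608 -288.23124782  212.15491912]
24 921 z 24.2 1.63 [array([605.9, 191.7]), array([66. , 99.7]), np.float64(72.2)]
22 67 z 22.1 1.72 [array([495.2, 373.7]), array([20.5, 24.4]), np.float64(0.2)]
scope (0.1444639414548874, 0.9992101192474365, (16, 16), (8, 8)) expect 8,8
anvil (-0.12630626559257507, 0.9967328310012817, (16, 4), (8, 8)) expect 8,8
```

View pics/top10.png

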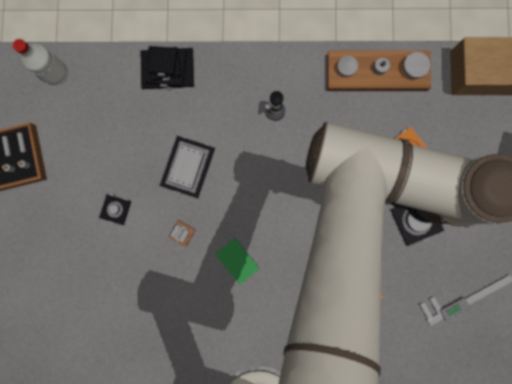

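The long block (188,167) and micro disc (115,209) lie flat in their cases. The microscope and V-anvil have not moved. I'll hand in the job.

```bash
python3 -c "
from bench import *
print(job_done())"
```

```text
the job is handed in; nothing more can be done
None
```

I put all four blocks away in order from the top, each flat, test face up and within about 2.5 mm of the middle of its recess by camera; the microscope and V-anvil did not move, and I handed the job in at about 39 s.

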